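Feed a blank under the drilling gantry

ROBOT

A 6-joint arm with a two-finger parallel gripper is mounted at the origin on the work surface. World frame = base frame: x ahead of the robot, y to its left, z up, the work surface at z = 0. Lengths are in m, angles in rad, forces in N, time in s.
With the tool pointing down it reaches from about 0.375 to 0.9 m from the base axis. Payload 3.1 kg.
Tool frame: the origin (TCP) lies between the finger pads; the fingertips stand 8 mm ahead of it and the grasp point (between the pads) lies 11 mm behind it; z points along the fingers, y is the line along which they close (so a half turn about z gives the same grasp; the last joint's range is limited). The gripper opens to 85 mm and grips with 20 to 120 N. Pads are 22 mm wide; open, the fingers measure 114 mm over their backs; the gripper's body (76 mm by 85 mm) begins 54 mm behind the grasp point. The pads swing forward as they close: fully open they stand 13 mm farther back than shut.
Start: joints at [0.958, 0.527, 1.433, -0, 1.181, -0.178], TCP at [0.263, 0.567, 0.239] pointing down, gripper open.
Joint ranges: [-3.08, 3.08], [-0.75, 2.2], [0.22, 2.44], [-1.43, 4.57], [0, 2.65], [-2.85, 2.85]. Speed limits (rad/s): [2.79, 2.79, 3.14, 3.14, 3.14, 3.14].

INTERFACE

Orientations are given as a unit quaternion [x, y, z, w].
In Python, from station import readout, cams, sign_off gives the robot as it stands.
- The arm moves only by the tool send_rows, never from a script. Its argument "commands" is text: rows parted by semicolons, each of 5 numbers parted by spaces: the finger opening in mm, from 0 to 85.4, then the shift along the tool's x, y, z each as a share of 0.02 m, from -1 to 1, then the turn about the tool's z as a share of 4 degrees, from -1 to 1. In form: grip dx dy dz spin; .... A call has 1 to 20 rows; each row shifts and turns the commanded pose from where the row before left it, along the tool's axes as they then stand; what a row does not reach is not made up. A row lasts 1/12 s, in which the tool goes at most 41.7 mm and 7.16 degrees, less where a joint would pass 70% of its speed; a pose out of reach is approached as far as the arm can. A call with a number of a shift or a turn outside -1 to 1 is refused whole. A call with a gripper value outside its range is refused whole. The fingers move at their own pace and stop on an object; "grip_force" is the grip in N (left out, the last holds). Time passes only in rows, so rows that do not move let the fingers close. It gives the time, the measured TCP pose, the force, the opening and the grip force at its end, in the units of the state.
- readout.sense(): the state, without advancing time (a new reading comes with each control period).
- cams.snapshot(name): name is "scene" or "side" or "wrist"; returns a dict with "pixels" (420x560x3 uint8, red, green, blue), "intrinsics" (3x3 intrinsics, pixels), "dist" ([k1, k2, p1, p2, k3] as OpenCV has them; the pictures are not rectified), "eye" and "rotation" of the camera in the world. Camera axes: x right, y down, z forward; pixel columns grow to the right and rows downward; lengths in m; the calibration is good to about 2 mm. A picture is of the moment at which its call begins. There is no depth.
- sign_off(): hands the job in; it is judged then, once.
The state is a dict: "t": time; "q": joint angles; "qd": joint speeds; "tau": joint torques, N m; "tcp_pos": TCP position; "tool_rot": TCP orientation; "force": force on the tool from outside, world axes, zero at the start; "ft_torque": the same for the moment, N m; "finger_gap": opening from 0.0 (shut) to 1.0 (fully open); "gripper_force": force on a finger pad.
Only numpy, scipy, OpenCV 4.12 (cv2) and the standard library are available. Lean on these libraries where they do the work, as an engineer would, in place of code of your own. Each camera call takes 0.05 s, during which the arm holds its last target. There are 200 camera calls.

TASK

Pick up the pale wooden blank, lay it flat on the bed of the green drilling jig, and push it lengthwise under the low gantry until it meets the sprung end stop hidden inside. Press it against the stop for a moment with about 9 newtons beyond the sliding drag (the stop is delicate: it must never take more than 15), then back off and leave the blank bearing on the stop, touching nothing. Leave everything else on the bench where it is.

Things in the scene. Friction and masses are not known exactly. Their poses are not given: they have to be found in the camera images.
- blank_mid (a point): Workpiece: pale wooden blank, 160 long x 44 wide x 18 mm tall, about 0.1 kg, lying flat on the bench. Point at its very centre (9 mm above its underside); x along its length, y across its width, z up. Both ends are alike and either may go in first.
- jig: Drilling jig fixed to the bench. Origin at bench level, directly below the middle of the tunnel mouth; x = feed direction into the tunnel, y across, z up. Its flat grey bed, 125 mm wide, top 20 mm above the bench, runs from x = -240 to +150 mm. A green gantry covers it from x = 0 to 150 mm (107 mm wide outside, 68 mm above the bench at most).
- mouth (a point): Middle of the tunnel mouth, on the bed; axes as the jig's. The tunnel under the gantry is straight, 46.5 mm wide, with 21 mm headroom and 150 mm long. Two aluminium lead-in cheeks, 16 mm tall, stand on the bed from 30 mm before the mouth up to it, narrowing from about 75 mm to the tunnel's width.
- shoe_line (a point): Point on the bed 36 mm past the mouth, below a round sprung shoe in the roof (not the stop). It hangs 15.5 mm above the bed and rides up on the blank, pressing down with 4 to 5 N: with the blank's front end 27 to 38 mm past the mouth the push rises briefly (to about 6 to 11 N), and after that a drag of 2 to 7 N stays.
- endstop: Yellow end-stop housing fixed behind the gantry; origin at bench level in the middle of its near face, 150 mm past the mouth, axes as the jig's. Its sprung steel nose reaches back into the tunnel, unseen. The nose gives 1 mm per 4 N and springs back when the push ends; the shoe's drag keeps the blank from sliding back off it.
- stop_zone (a point): Point on the bed 70 mm past the mouth, where the zone begins in which the stop's nose may be met; axes as the jig's. How far the nose reaches is set anew each time and is not measured: its face is anywhere from 70 to 116 mm past the mouth and must be felt.
- offcut_mid (a point): Bystander: dark, thicker offcut, 140 x 46 x 32 mm (too tall for the tunnel), lying beside the blank; which of the two lies nearer the jig changes. Point at its centre, x along its length.
- screwdriver: Bystander: red-handled screwdriver. Origin in its underside.
- mallet: Bystander: hammer. Origin in its underside.
- turned_block: Bystander: turned wooden cylinder, 60 mm across and 85 mm tall. Origin in its underside.
- glue: Bystander: yellow glue bottle, 150 mm tall. Origin in its underside.
- wax_tin: Bystander: flat steel tin, 72 mm across. Origin in its underside.
- blank: The same pale blank (for contact and speed); origin at the centre of its underside.
There are look-alikes about, which are no part of the job. What is shaped like the endstop but pink or turquoise is not meant.

How it is judged:
By the outcome, as a careful person would: the job done as asked, in the order asked, and still so for the second after the job is handed in, with the robot touching nothing.
It also fails if it takes over 61 s, if anything falls off the work surface, if the arm or the gripper's body presses on something with over 40 N, if the wrist force passes 120 N, or if a joint passes its speed limit or range.

## Working session

There is one attempt and no reset: what is moved stays moved. The work goes in short steps, Python scripts to look and compute and a tool call to move; the robot and the scene stay as the last step left them, time stands still between calls to the robot, and variables do not carry over. Pictures are saved under pics/ and viewed, at most 10 in all, crops included, and the job is handed in when it is done.

Besides the shell and the picture viewer there is one more tool, called as name(argument=value, ...) on one line, values as JSON. send_rows: Moves the arm, as the interface text tells. Its arguments: {"type":"object","properties":{"commands":{"type":"string"},"grip_force":{"type":"number"}},"required":["commands"]}

```bash
mkdir -p pics
cat > h.py <<'E'
import numpy as np, cv2, pickle
from station import readout, cams, sign_off
def snap(n,f):
    s=cams.snapshot(n); cv2.imwrite(f'pics/{f}.png',s['pixels'][...,::-1]); pickle.dump(s,open(f'pics/{f}.pkl','wb')); return s
def ray(s,uv):
    p=cv2.undistortPoints(np.array(uv,float).reshape(-1,1,2),np.array(s['intrinsics']),np.array(s['dist'])).reshape(-1,2)
    return np.c_[p,np.ones(len(p))]@np.array(s['rotation']).T
def onz(s,uv,z):
    d=ray(s,uv); e=np.array(s['eye']); return e+d*((z-e[2])/d[:,2])[:,None]
def proj(s,P):
    R=np.array(s['rotation']); r=cv2.Rodrigues(R.T)[0]; t=-R.T@np.array(s['eye'])
    return cv2.projectPoints(np.array(P,float).reshape(-1,3),r,t,np.array(s['intrinsics']),np.array(s['dist']))[0].reshape(-1,2)
E
python3 - <<'E'
from h import *
for n in('scene','side','wrist'):
    s=snap(n,n+'0'); print(n,np.round(s['eye'],3),np.round(s['rotation'],2).tolist(),s['intrinsics'][0][0])
r=readout.sense(); print(r)
E
```

```text
scene [1.409 0.091 0.735] [0.62, 0.66, -0.31, -0.3] 385.80176470944815
side [ 0.007 -0.748  0.555] [0.82, -0.25, 0.15, -0.48] 450.31646986798904
wrist [0.194 0.598 0.372] [0.83, 0.53, 0.08, 0.13] 306.4020498511496
{'t': 0.15, 'q': array([ 9.57494437e-01,  5.28281735e-01,  1.43358568e+00,  4.93477199e-05,
        1.18139241e+00, -1.78513446e-01]), 'qd': array([-0.00111887, -0.00380706, -0.00409782, -0.00031419, -0.0005976 ,
       -0.00063799]), 'tau': array([ 9.58873679e-04, -4.42743373e+01, -1.78276724e+01, -1.84497394e-04,
        5.59354521e-03, -5.42614231e-06]), 'tcp_pos': array([0.26292698, 0.56643299, 0.23854761]), 'tool_rot': array([ 2.15695003e-01,  9.76460430e-01, -7.60302145e-04, -3.42521259e-04]), 'force': array([-0.76494926,  0.51139713, -0.06929805]), 'ft_torque': array([0.03651813, 0.01994281, 0.02585416]), 'gripper_force': 0.0, 'finger_gap': 0.9975967928720878}
```

View pics/scene0.png

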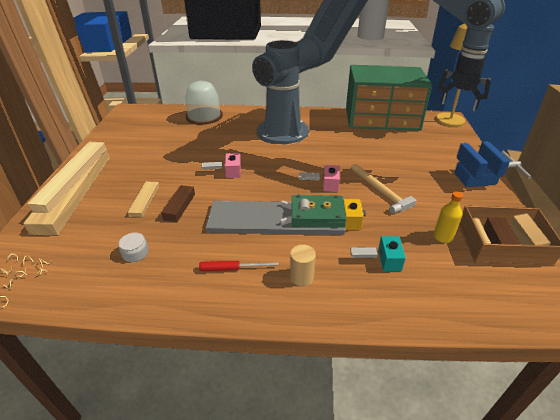

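View pics/side0.png

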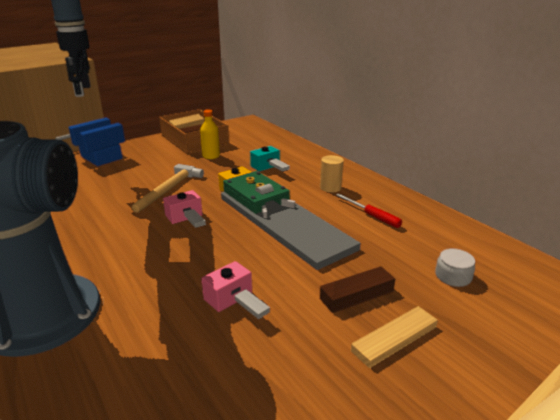

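Scene view: the pale strip at (144,199) fits the blank (thin, pale, lying beside the dark offcut at (178,203)). The timbers at (65,190) are far too big, and the pale pieces at (540,240) are in a box. The jig bed is the grey plate at (260,216), with the gantry at (318,210) and the yellow stop at (354,214). The pink (233,165), (331,178) and turquoise (391,253) housings are decoys. I'll enlarge to confirm.

Run:
```python
import cv2
a=cv2.imread('pics/scene0.png');b=cv2.imread('pics/side0.png')
cv2.imwrite('pics/c1.png',cv2.resize(a[170:245,110:375],None,fx=3,fy=3,interpolation=cv2.INTER_CUBIC))
cv2.imwrite('pics/c2.png',cv2.resize(b[160:370,210:450],None,fx=2.8,fy=2.8,interpolation=cv2.INTER_CUBIC))
```

```text
(no output)
```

View pics/c1.png

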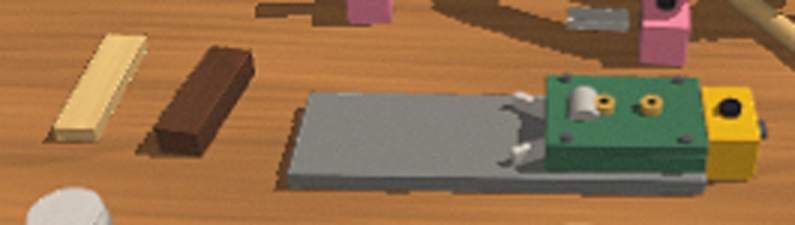

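View pics/c2.png

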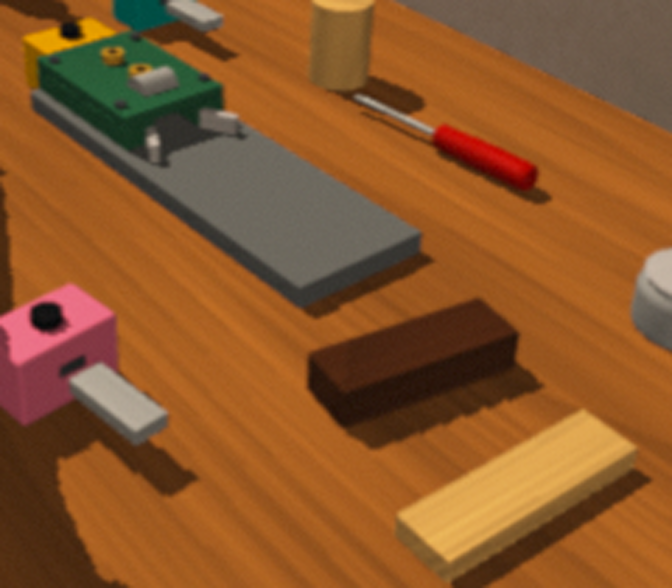

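The crops confirm it: the blank is pale and thin, with the dark, taller offcut between it and the jig. The yellow housing sits right behind the green gantry. Next I fit the poses.

```bash
cat > fit.py <<'E'
from h import *
from scipy.optimize import least_squares
A=pickle.load(open('pics/scene0.pkl','rb'));B=pickle.load(open('pics/side0.pkl','rb'))
ua=lambda p:(np.array(p,float)+.5)/3-.5+[110,170]
ub=lambda p:(np.array(p,float)+.5)/2.8-.5+[210,160]
def fit(obs,x0,name):
    def res(x):
        c,s=np.cos(x[2]),np.sin(x[2]);o=[]
        for cam,uv,l in obs:
            P=[x[0]+c*l[0]-s*l[1],x[1]+s*l[0]+c*l[1],l[2]]
            o.append(proj(cam,P)[0]-uv)
        return np.ravel(o)
    r=least_squares(res,x0,loss='soft_l1');print(name,np.round(r.x,4),'deg',np.degrees(r.x[2]).round(2));print(res(r.x).reshape(-1,2).round(1).tolist());return r.x
def bar(a,b,h,w,l):
    return [(A,ua(p),q) for p,q in a]+[(B,ub(p),q) for p,q in b]
for n,pa,pb,L,W,H in [('blank',[(107,35),(148,37),(95,133),(53,131)],[(588,410),(637,452),(443,563),(398,517)],.16,.044,.018),
                      ('offcut',[(210,46),(254,54),(201,140),(156,130)],[(480,299),(517,334),(346,394),(309,355)],.14,.046,.032)]:
    z=onz(A,[ua(p) for p in pa],H); m=z.mean(0); d=(z[0]+z[1]-z[2]-z[3])[:2]; print(z.round(3).tolist())
    # scene camera: corners 0,1 at far end
    yaw=np.arctan2(d[1],d[0]); u=np.array([np.cos(yaw),np.sin(yaw)]);v=np.array([-u[1],u[0]])
    loc=lambda P:[L/2*np.sign((P[:2]-m[:2])@u),W/2*np.sign((P[:2]-m[:2])@v),H]
    zb=onz(B,[ub(p) for p in pb],H)
    obs=[(A,ua(p),loc(q)) for p,q in zip(pa,z)]+[(B,ub(p),loc(q)) for p,q in zip(pb,zb)]
    fit(obs,[m[0],m[1],yaw],n)
z=onz(A,[ua((306,92)),ua((290,176)),ua((706,178))],.02);print(z.round(3).tolist())
d=z[2]-z[1];yaw=np.arctan2(d[1],d[0]);c,s=np.cos(yaw),np.sin(yaw);m=(z[0]+z[1])/2+.24*np.array([c,s,0])
u=np.array([c,s]);v=np.array([-s,c]);sg=np.sign((z[0]-z[1])[:2]@v)
obs=[(A,ua((306,92)),[-.24,sg*.0625,.02]),(A,ua((290,176)),[-.24,-sg*.0625,.02]),(A,ua((706,178)),[.15,-sg*.0625,.02]),
 (B,ub((420,237)),[-.24,-sg*.0625,.02]),(B,ub((302,293)),[-.24,sg*.0625,.02]),(B,ub((32,95)),[.15,sg*.0625,.02])]
fit(obs,[m[0],m[1],yaw],'jig')
E
python3 fit.py
```

```text
Traceback (most recent call last):
  File "fit.py", line 18, in <module>
    z=onz(A,[ua(p) for p in pa],H); m=z.mean(0); d=(z[0]+z[1]-z[2]-z[3])[:2]; print(z.round(3).tolist())
  File "h.py", line 9, in onz
    d=ray(s,uv); e=np.array(s['eye']); return e+d*((z-e[2])/d[:,2])[:,None]
  File "h.py", line 7, in ray
    return np.c_[p,np.ones(len(p))]@np.array(s['rotation']).T
           ~~~~~~~~~~~~~~~~~~~~~~~~^~~~~~~~~~~~~~~~~~~~~~~~~~
ValueError: matmul: Input operand 1 has a mismatch in its core dimension 0, with gufunc signature (n?,k),(k,m?)->(n?,m?) (size 4 is different from 3)
```

```bash
sed -i "s/    s=cams.snapshot(n);/    s=cams.snapshot(n); /; s/np.array(s\['rotation'\])/Rm(s)/" h.py
cat >> h.py <<'E'
from scipy.spatial.transform import Rotation
def Rm(s): return Rotation.from_quat(s['rotation']).as_matrix()
E
python3 fit.py; python3 -c "
from h import *
s=pickle.load(open('pics/wrist0.pkl','rb'));r=readout.sense();T=Rotation.from_quat(r['tool_rot']).as_matrix();print(T.round(3));print(T.T@(s['eye']-r['tcp_pos']),(T.T@Rm(s)).round(3))"
```

```text
[[0.411, -0.423, 0.018], [0.412, -0.377, 0.018], [0.575, -0.378, 0.018], [0.574, -0.421, 0.018]]
blank [ 0.4826 -0.4044 -3.158 ] deg -180.94
[[0.3, -1.5], [-0.5, -1.6], [-0.4, -2.6], [-0.5, -2.7], [-0.9, -0.0], [1.4, -0.7], [2.2, -0.2], [-0.8, -1.3]]
[[0.444, -0.296, 0.032], [0.456, -0.246, 0.032], [0.595, -0.264, 0.032], [0.583, -0.311, 0.032]]
offcut [ 0.509  -0.2835  3.0137] deg 172.68
[[0.3, -1.4], [-0.7, -2.5], [-0.7, -3.2], [-0.5, -1.8], [-0.6, -1.5], [1.6, -1.1], [0.3, -0.2], [-0.3, -0.9]]
[[0.501, -0.183, 0.02], [0.628, -0.172, 0.02], [0.608, 0.212, 0.02]]
jig [0.5486 0.0593 1.6021] deg 91.79
[[0.8, -1.5], [-1.5, -2.2], [-0.2, -0.4], [1.9, -1.1], [0.0, -1.0], [-0.4, -1.0]]
[[-0.907  0.421 -0.001]
 [ 0.421  0.907 -0.001]
 [ 0.    -0.002 -1.   ]]
[ 0.07585327 -0.00064887 -0.13388432] [[-0.001 -0.956 -0.292]
 [ 1.    -0.001 -0.001]
 [ 0.001 -0.292  0.956]]
```

send_rows(commands="85 0 0 0 -1;85 0 0 0 -1;85 0 0 0 -1;85 0 0 0 -1;85 0 0 0 -1;85 0 0 0 -1;85 -0.7 -0.7 0 0;85 -0.7 -0.7 0 0;85 -0.7 -0.7 0 0;85 -0.7 -0.7 0 0;85 -0.7 -0.7 0 0;85 -0.7 -0.7 0 0;85 -0.7 -0.7 0 0;85 -0.7 -0.7 0 0;85 -0.7 -0.7 0 0;85 -0.7 -0.7 0 0;85 -0.7 -0.7 0 0;85 -0.7 -0.7 0 0;85 -0.7 -0.7 0 0;85 0 -1 0 0")

```text
t: 1.82
tcp_pos: [0.4451, 0.3619, 0.2393]
tool_rot: [0.008, 1.0, 0.001, 0.002]
force: [1.2, -1.3, 0.5]
finger_gap: 0.999
gripper_force: 0.0
```

send_rows(commands="85 0 -1 0 0;85 0 -1 0 0;85 0 -1 0 0;85 0 -1 0 0;85 0 -1 0 0;85 0 -1 0 0;85 0 -1 0 0;85 0 -1 0 0;85 0 -1 0 0;85 0 -1 0 0;85 0 -1 0 0;85 0 -1 0 0;85 0 -1 0 0;85 0 -1 0 0;85 0 -1 0 0;85 0 -1 0 0;85 0 -1 0 0;85 0 -1 0 0;85 0 0 0 0;85 0 0 0 0")

```text
t: 3.48
tcp_pos: [0.4362, 0.0015, 0.2392]
tool_rot: [0.009, 1.0, 0.0, -0.0]
force: [0.4, 0.0, 0.3]
finger_gap: 0.991
gripper_force: 0.0
```

Run:
```python
from h import *
snap('wrist','w1'); r=readout.sense(); print(r['t'],r['tcp_pos'],r['force'],Rotation.from_quat(r['tool_rot']).as_matrix().round(3).tolist())
```

```text
3.5333 [0.43602081 0.00213794 0.23919519] [1.00594602 0.21731051 0.0268175 ] [[-1.0, 0.017, -0.001], [0.017, 1.0, 0.001], [0.001, 0.001, -1.0]]
```

View pics/w1.png

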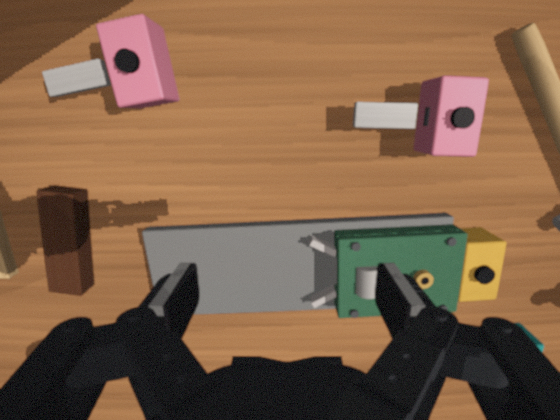

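Wrist view: the bed's left end runs from (145,229) to about (153,312), with the top edge to (451,215). The cheeks are at (322,243) and (322,300), the gantry at x 335–462, and the yellow stop at (482,268). Now I'll measure the bed edges precisely.

Run:
```python
from h import *
s=pickle.load(open('pics/w1.pkl','rb'));im=s['pixels'];hsv=cv2.cvtColor(im,cv2.COLOR_RGB2HSV)
g=(hsv[...,1]<60)&(hsv[...,2]>60)
top=[];bot=[]
for u in range(160,320,6):
    c=np.where(g[200:250,u])[0]; top.append((u,200+c[0]-.5)) if len(c) else 0
for u in range(205,310,5):
    c=np.where(g[270:330,u])[0]; bot.append((u,270+c[-1]+.5))
left=[]
for v in range(236,275,3):
    c=np.where(g[v,130:200])[0]; left.append((130+c[0]-.5,v))
print(top[::6],bot[::5],left[::4])
def line(P):
    d=cv2.fitLine(P[:,:2].astype(np.float32),cv2.DIST_HUBER,0,.01,.01).ravel(); return d
for n,p in(('top',top),('bot',bot),('left',left)):
  for z in (.02,0):
    d=line(onz(s,p,z)); print(n,z,d.round(4),np.degrees(np.arctan2(d[1],d[0])))
print('cheek',onz(s,[(310,242),(313,303),(335,254),(335,293)],.036).round(4).tolist())
print('gantry top',onz(s,[(334,231),(464,227),(458,311),(337,317)],.062).round(4).tolist())
print('bedR',onz(s,[(145,229),(451,215)],.02).round(4).tolist())
```

```text
[(160, np.float64(226.5)), (196, np.float64(225.5)), (232, np.float64(223.5)), (268, np.float64(221.5)), (304, np.float64(219.5))] [(205, np.float64(313.5)), (230, np.float64(312.5)), (255, np.float64(311.5)), (280, np.float64(310.5)), (305, np.float64(309.5))] [(np.float64(142.5), 236), (np.float64(144.5), 248), (np.float64(147.5), 260), (np.float64(149.5), 272)]
top 0.02 [ 0.0307 -0.9995  0.4842 -0.0506] -88.24051
top 0 [ 0.0307 -0.9995  0.4912 -0.0537] -88.2405
bot 0.02 [ 0.0341 -0.9994  0.6116 -0.0449] -88.04572
bot 0 [ 0.0341 -0.9994  0.6258 -0.0476] -88.04571
left 0.02 [ 0.9998  0.0201  0.5239 -0.18  ] 1.152151
left 0 [ 0.9998  0.0201  0.5331 -0.1904] 1.1522146
cheek [[0.5044, 0.0279, 0.036], [0.5889, 0.0321, 0.036], [0.5207, 0.0582, 0.036], [0.5749, 0.0598, 0.036]]
gantry top [[0.4809, 0.052, 0.062], [0.4795, 0.196, 0.062], [0.5883, 0.2063, 0.062], [0.5916, 0.0588, 0.062]]
bedR [[0.4901, -0.1758, 0.02], [0.4794, 0.2031, 0.02]]
```

send_rows(commands="85 -0.15 -1 0 0;85 -0.15 -1 0 0;85 -0.15 -1 0 0;85 -0.15 -1 0 0;85 -0.15 -1 0 0;85 -0.15 -1 0 0;85 -0.15 -1 0 0;85 -0.15 -1 0 0;85 -0.15 -1 0 0;85 -0.15 -1 0 0;85 -0.15 -1 0 0;85 -0.15 -1 0 0;85 -0.15 -1 0 0;85 -0.15 -1 0 0;85 -0.15 -1 0 0;85 -0.15 -1 0 0;85 -0.15 -1 0 0;85 -0.15 -1 0 0;85 -0.15 -1 0 0;85 -0.15 -1 0 0")

```text
t: 5.2
tcp_pos: [0.4908, -0.3982, 0.2389]
tool_rot: [0.007, 1.0, 0.001, -0.0]
force: [0.9, -0.1, -0.1]
finger_gap: 0.995
gripper_force: 0.0
```

send_rows(commands="85 0 0 1 0;85 0 0 1 0;85 0 0 1 0;85 0 0 0 0;85 0 0 0 0")

```text
t: 5.62
tcp_pos: [0.49, -0.3971, 0.1781]
tool_rot: [0.007, 1.0, 0.001, -0.001]
force: [0.7, 0.6, 0.3]
finger_gap: 1.0
gripper_force: 0.0
```

Run:
```python
from h import *
s=snap('wrist','w2'); r=readout.sense(); print(r['t'],r['tcp_pos'],r['force'],Rotation.from_quat(r['tool_rot']).as_matrix().round(3).tolist())
im=s['pixels'];hsv=cv2.cvtColor(im,cv2.COLOR_RGB2HSV)
print(proj(s,[[.41,-.427,.018],[.41,-.383,.018],[.57,-.427,.018],[.57,-.383,.018],[.49,-.405,.018]]).round(0).tolist())
```

```text
5.6667 [ 0.49061284 -0.39810742  0.17949759] [-0.78443769  0.0972588   0.68990005] [[-1.0, 0.015, -0.0], [0.015, 1.0, 0.0], [0.0, 0.0, -1.0]]
[[252.0, 113.0], [300.0, 112.0], [260.0, 269.0], [301.0, 269.0], [278.0, 196.0]]
```

View pics/w2.png

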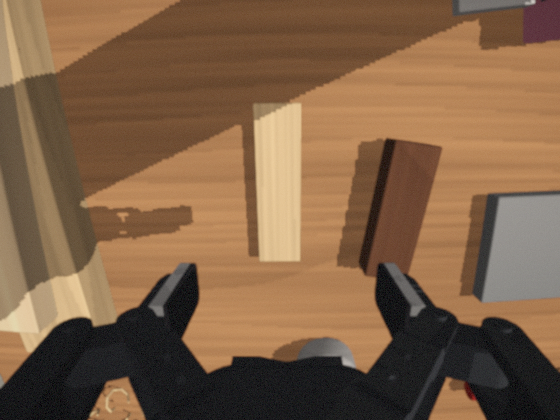

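Blank corners are at about (254,104), (301,104), (300,261) and (259,262). The offcut is clear of the finger span.

Run:
```python
from h import *
s=pickle.load(open('pics/w2.pkl','rb'))
z=onz(s,[(254,104),(301,104),(300,261),(259,262)],.018);print(z.round(4).tolist(),z.mean(0))
im=s['pixels'].astype(int);
for v in range(120,260,20):
    r=im[v,235:320,2]; print(v,[235+i for i in range(84) if abs(r[i+1]-r[i])>25])
```

```text
[[0.4024, -0.4252, 0.018], [0.4031, -0.3823, 0.018], [0.5609, -0.3838, 0.018], [0.5614, -0.4272, 0.018]] [ 0.48194449 -0.40462103  0.018     ]
120 [253, 300]
140 [253, 254]
160 [254, 255, 300]
180 [254, 255, 256]
200 [256]
220 [256, 257]
240 [257, 258]
```

send_rows(commands="85 0.44 -0.32 0.5 0;85 0 0 1 0;85 0 0 1 0;85 0 0 1 0;85 0 0 1 0;85 0 0 1 0;85 0 0 1 0;85 0 0 0.6 0;85 0 0 0.3 0;85 0 0 0.2 0;85 0 0 0.2 0;85 0 0 0.2 0;85 0 0 0 0;85 0 0 0 0")

```text
t: 6.83
tcp_pos: [0.4812, -0.4054, 0.0198]
tool_rot: [0.008, 1.0, -0.0, 0.0]
force: [-0.2, 0.2, -0.2]
finger_gap: 0.994
gripper_force: 0.0
```

send_rows(commands="85 0 0 0.25 0;85 0 0 0.25 0;85 0 0 0 0;30 0 0 0 0;30 0 0 0 0;30 0 0 0 0;30 0 0 0 0;30 0 0 0 0;30 0 0 0 0;30 0 0 0 0;30 0 0 0 0;30 0 0 0 0", grip_force=40)

```text
t: 7.83
tcp_pos: [0.4812, -0.4053, 0.0096]
tool_rot: [0.008, 1.0, -0.0, 0.0]
force: [0.6, 0.1, 3.3]
finger_gap: 0.506
gripper_force: 42.9
```

send_rows(commands="30 0 0 -0.3 0;30 0 0 -0.7 0;30 0 0 -1 0;30 0 0 -1 0;30 0 0 -1 0;30 0 0 -1 0;30 0 0 0 0")

```text
t: 8.42
tcp_pos: [0.4828, -0.4072, 0.1143]
tool_rot: [0.008, 1.0, -0.003, 0.003]
force: [-0.3, -1.2, -1.0]
finger_gap: 0.505
gripper_force: 42.5
```

send_rows(commands="30 -0.17 0.5 0 0;30 -0.17 0.98 0 0;30 -0.17 0.98 0 0;30 -0.17 0.98 0 0;30 -0.17 0.98 0 0;30 -0.17 0.98 0 0;30 -0.17 0.98 0 0;30 -0.17 0.98 0 0;30 -0.17 0.98 0 0;30 -0.17 0.98 0 0;30 -0.17 0.98 0 0;30 -0.17 0.98 0 0;30 -0.17 0.98 0 0;30 -0.17 0.98 0 0;30 -0.17 0.98 0 0;30 -0.17 0.98 0 0;30 -0.17 0.98 0 0;30 -0.17 0.98 0 0;30 0 0.5 0 0")

```text
t: 10.0
tcp_pos: [0.5466, -0.0499, 0.108]
tool_rot: [0.007, 1.0, 0.001, -0.002]
force: [-0.1, -0.6, -1.4]
finger_gap: 0.504
gripper_force: 42.4
```

send_rows(commands="30 0 0 0 1;30 0 0 0 1;30 0 0 0 1;30 0 0 0 1;30 0 0 0 1;30 0 0 0 1;30 0 0 0 1;30 0 0 0 1;30 0 0 0 1;30 0 0 0 1;30 0 0 0 1;30 0 0 0 1;30 0 0 0 1;30 0 0 0 1;30 0 0 0 1;30 0 0 0 1;30 0 0 0 1;30 0 0 0 1;30 0 0 0 1;30 0 0 0 1")

```text
t: 11.67
tcp_pos: [0.5466, -0.0526, 0.1083]
tool_rot: [0.65, 0.76, -0.001, -0.001]
force: [-0.5, 0.0, -1.1]
finger_gap: 0.503
gripper_force: 42.5
```

send_rows(commands="30 0 0 0 1;30 0 0 0 0.8;30 0 0 0 0;30 0 0 0 0")

```text
t: 12.0
tcp_pos: [0.5469, -0.0527, 0.1086]
tool_rot: [0.695, 0.719, -0.0, -0.001]
force: [0.1, 0.0, -0.9]
finger_gap: 0.508
gripper_force: 42.4
```

Run:
```python
from h import *
s=snap('wrist','w3'); r=readout.sense(); print(r['t'],r['tcp_pos'],r['force'],Rotation.from_quat(r['tool_rot']).as_matrix().round(3).tolist(),r['finger_gap'])
a=snap('scene','s3')['pixels'][...,::-1]
b=cv2.resize(a[150:250,180:380],(560,280),interpolation=cv2.INTER_CUBIC)
cv2.imwrite('pics/m3.png',np.vstack([s['pixels'][:320,:,::-1],b]))
```

```text
12.05 [ 0.5471159  -0.05275586  0.10876119] [-0.08819337 -0.93154799 -0.789372  ] [[-0.034, 0.999, -0.001], [0.999, 0.034, 0.0], [0.0, -0.001, -1.0]] 0.5036144644991503
```

View pics/m3.png

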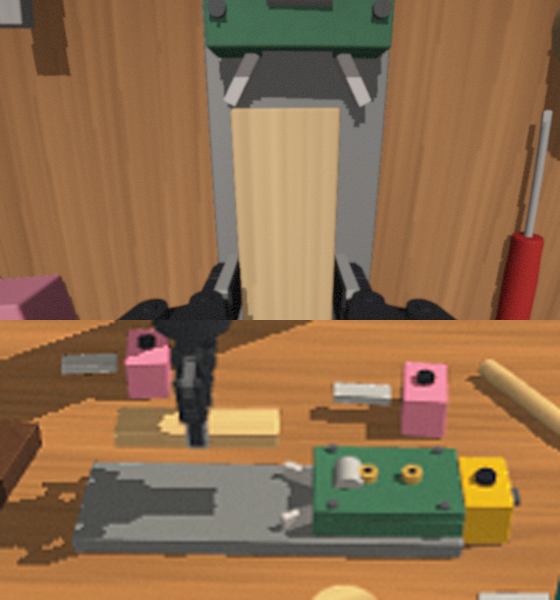

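The blank is held level with its front end centred at (285,109), and the cheeks open at (232,104) and (362,104). I'll compute the remaining offsets.

Run:
```python
from h import *
s=pickle.load(open('pics/w3.pkl','rb'));im=s['pixels'];hsv=cv2.cvtColor(im,cv2.COLOR_RGB2HSV)
print('blank',onz(s,[(232,109),(338,109),(237,250),(336,250)],.117).round(4).tolist())
print('cheek tips',onz(s,[(226,104),(237,106),(357,106),(370,103),(246,55),(261,55),(337,55),(350,55)],.036).round(4).tolist())
g=(hsv[...,1]<60)
L=[];R=[]
for v in range(120,230,10):
    c=np.where(g[v,190:232])[0];d=np.where(g[v,342:420])[0]
    L.append((190+c[0]-.5,v));R.append((342+d[-1]+.5,v))
l=onz(s,L,.02);r=onz(s,R,.02);print(l[::5].round(4).tolist(),r[::5].round(4).tolist());m=(l[:,:2].mean(0)+r[:,:2].mean(0))/2;print('mid',m)
for q in(l,r): print(np.polyfit(q[:,1],q[:,0],1))
```

```text
blank [[0.5217, 0.024, 0.117], [0.5632, 0.0254, 0.117], [0.5228, -0.0363, 0.117], [0.5672, -0.0347, 0.117]]
cheek tips [[0.5037, 0.0282, 0.036], [0.5108, 0.0272, 0.036], [0.588, 0.0298, 0.036], [0.5962, 0.032, 0.036], [0.5166, 0.0577, 0.036], [0.5259, 0.058, 0.036], [0.5729, 0.0596, 0.036], [0.5809, 0.0599, 0.036]]
[[0.488, 0.0176, 0.02], [0.489, -0.0178, 0.02], [0.4906, -0.0566, 0.02]] [[0.611, 0.0218, 0.02], [0.6115, -0.0137, 0.02], [0.6131, -0.0525, 0.02]]
mid [ 0.55057535 -0.01640773]
[-0.03159208  0.48863111]
[-0.031441    0.61148504]
```

send_rows(commands="30 0 0.28 0 0.07;30 0 0 0.5 0;30 0 0 0.8 0;30 0 0 0.8 0;30 0 0 0.8 0;30 0 0 0.5 0;30 0 0 0.3 0;30 0 0 0 0;30 0 0 0 0")

```text
t: 12.85
tcp_pos: [0.5535, -0.0528, 0.0351]
tool_rot: [0.697, 0.717, -0.0, -0.0]
force: [0.2, -0.3, -1.3]
finger_gap: 0.499
gripper_force: 42.4
```

send_rows(commands="30 0 0 0.1 0;30 0 0 0.1 0;30 0 0 0.05 0;30 0 0 0 0")

```text
t: 13.18
tcp_pos: [0.5535, -0.0528, 0.0306]
tool_rot: [0.697, 0.717, 0.0, 0.0]
force: [-0.2, 0.2, -1.2]
finger_gap: 0.506
gripper_force: 42.4
```

send_rows(commands="30 0 0 0.03 0;30 0 0 0.02 0;30 0 0 0 0;52 0 0 0 0;60 0 0 0 0;70 0 0 0 0;70 0 0 0 0;70 0 0 -0.3 0;70 0 0 -1 0;70 0 0 -1 0;70 0 0 -1 0;70 -0.5 0 -0.5 0;70 -1 0 0 0;70 -1 0 0 0;70 -1 0 0 0;70 -1 0 0 0;70 -0.5 0 0 0;70 0 0 0 0;70 0 0 0 0")

```text
t: 14.77
tcp_pos: [0.5558, -0.153, 0.1051]
tool_rot: [0.698, 0.716, 0.0, -0.0]
force: [1.0, -0.2, -0.1]
finger_gap: 0.819
gripper_force: 0.0
```

Run:
```python
from h import *
s=snap('wrist','w4'); r=readout.sense(); print(r['t'],r['tcp_pos'],r['force'],r['finger_gap'])
```

```text
14.8167 [ 0.55563632 -0.15220685  0.10509854] [ 0.60575795  0.34154006 -0.20963711] 0.8178836066813298
```

View pics/w4.png

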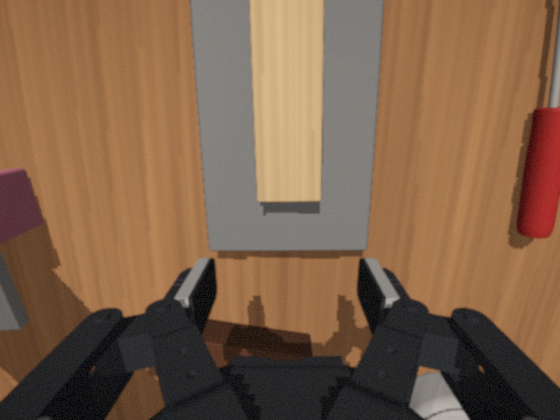

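Wrist view: the blank lies centred on the bed. Its rear end is at (257–320, 201) and the bed end spans (210–367, 249). Next I push from behind with nearly closed fingers.

send_rows(commands="16 -0.7 0 0 0;16 0 0 0 0;16 0 0 0.5 0;16 0 0 1 0;16 0 0 1 0;16 0 0 0.6 0;16 0 0 0.4 0;16 0 0 0.1 0;16 0 0 0 0;16 0 0 0 0;16 0 0 0 0")

```text
t: 15.73
tcp_pos: [0.5573, -0.167, 0.0341]
tool_rot: [0.697, 0.717, 0.0, 0.001]
force: [-0.2, -0.4, 0.3]
finger_gap: 0.185
gripper_force: 0.0
```

Run:
```python
from h import *
s=pickle.load(open('pics/w4.pkl','rb'));print(onz(s,[(257,201),(320,201)],.038).round(4).tolist(),onz(s,[(210,249),(367,249)],.02).round(4).tolist())
r=readout.sense(); print(r['t'],r['tcp_pos'],r['force'],r['finger_gap'])
```

```text
[[0.5337, -0.1345, 0.038], [0.5766, -0.1334, 0.038]] [[0.495, -0.1794, 0.02], [0.6178, -0.1763, 0.02]]
15.7333 [ 0.55725159 -0.16700242  0.03413984] [-0.17787647 -0.37835251  0.26556875] 0.18508819652383507
```

send_rows(commands="16 0.5 0 0 0;16 0.3 0 0 0;16 0.2 0 0 0;16 0.2 0 0 0;16 0.2 0 0 0;16 0.2 0 0 0;16 0.2 0 0 0;16 0.2 0 0 0")

```text
t: 16.4
tcp_pos: [0.5558, -0.1266, 0.0335]
tool_rot: [0.697, 0.717, 0.0, 0.0]
force: [0.8, -1.6, 1.6]
finger_gap: 0.186
gripper_force: 0.9
```

send_rows(commands="16 0.2 0 0 0;16 0.2 0 0 0;16 0.2 0 0 0;16 0.2 0 0 0")

```text
t: 16.73
tcp_pos: [0.555, -0.1105, 0.0333]
tool_rot: [0.697, 0.717, -0.0, 0.0]
force: [-1.7, -8.6, 0.8]
finger_gap: 0.184
gripper_force: 5.1
```

send_rows(commands="16 0 0 0 0;16 0 0 0 0")

```text
t: 16.9
tcp_pos: [0.555, -0.1106, 0.0333]
tool_rot: [0.697, 0.717, 0.0, -0.0]
force: [0.3, -1.7, 1.6]
finger_gap: 0.187
gripper_force: 0.9
```

send_rows(commands="16 0.1 0 0 0;16 0 0 0 0")

```text
t: 17.07
tcp_pos: [0.5554, -0.1103, 0.0333]
tool_rot: [0.697, 0.717, -0.001, 0.001]
force: [-0.6, -7.3, 0.3]
finger_gap: 0.184
gripper_force: 3.7
```

Run:
```python
from h import *
r=readout.sense(); print(r['t'],r['tcp_pos'],r['force'])
s=snap('wrist','w5')
im=s['pixels']
cv2.imwrite('pics/c5.png',cv2.resize(im[0:240,160:420,::-1],None,fx=2.4,fy=2.4,interpolation=cv2.INTER_CUBIC))
```

```text
17.0667 [ 0.55541725 -0.11028778  0.03332236] [-0.62582879 -7.33283464  0.29586718]
```

View pics/c5.png

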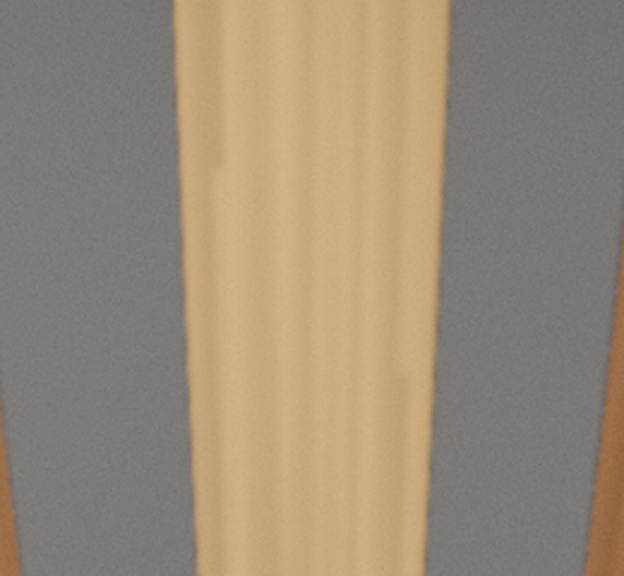

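Run:
```python
from h import *
s=pickle.load(open('pics/w5.pkl','rb'))
u=lambda p:(np.array(p,float)+.5)/2.4-.5+[160,0]
for n,z,P in(('blankL',.038,[(174,0),(198,570)]),('blankR',.038,[(451,0),(427,570)]),('bedL',.02,[(0,400),(19,570)]),('bedR',.02,[(622,230),(586,570)])):
    q=onz(s,[u(p) for p in P],z);d=q[0]-q[1];print(n,q.round(4).tolist(),np.degrees(np.arctan2(d[1],d[0])).round(2))
a=pickle.load(open('pics/w4.pkl','rb'))
a=snap('scene','s5')
print(proj(a,[[.55,.06,.02],[.55,-.09,.038]]))
r=readout.sense();print(r['t'],r['tcp_pos'],r['force'])
```

```text
blankL [[0.5306, 0.006, 0.038], [0.5333, -0.089, 0.038]] 91.63
blankR [[0.5736, 0.0072, 0.038], [0.5767, -0.0877, 0.038]] 91.89
bedL [[0.491, -0.0606, 0.02], [0.4916, -0.0977, 0.02]] 91.05
bedR [[0.6123, -0.0245, 0.02], [0.6148, -0.0942, 0.02]] 92.1
[[291.24941078 213.59433839]
 [239.39688614 206.88639435]]
17.1667 [ 0.55539918 -0.11032658  0.03331576] [-0.65776788 -6.99174658  0.03992612]
```

The blank sits about 2 mm to the right of the jig's centre line but parallel to it, so it is touching a cheek. I'll nudge left while pushing.

send_rows(commands="16 0.02 -0.05 0 0;16 0.03 -0.05 0 0;16 0.05 -0.02 0 0;16 0.05 0 0 0")

```text
t: 17.5
tcp_pos: [0.5532, -0.1073, 0.0334]
tool_rot: [0.698, 0.716, 0.0, 0.001]
force: [0.6, -1.6, 2.0]
finger_gap: 0.185
gripper_force: 0.9
```

send_rows(commands="16 0.1 0 0 0;16 0.1 0 0 0;16 0.1 0 0 0;16 0.1 0 0 0;16 0.1 0 0 0")

```text
t: 17.92
tcp_pos: [0.5521, -0.0953, 0.0333]
tool_rot: [0.697, 0.717, -0.0, -0.0]
force: [-0.4, -1.6, 2.3]
finger_gap: 0.188
gripper_force: 0.9
```

send_rows(commands="16 0.1 0 0 0;16 0.1 0 0 0;16 0.1 0 0 0;16 0.1 0 0 0")

```text
t: 18.25
tcp_pos: [0.5519, -0.0876, 0.0333]
tool_rot: [0.697, 0.717, -0.0, -0.0]
force: [-0.3, -2.6, 1.3]
finger_gap: 0.185
gripper_force: 1.0
```

send_rows(commands="16 0.06 0 0 0;16 0.06 0 0 0;16 0.06 0 0 0;16 0.06 0 0 0")

```text
t: 18.58
tcp_pos: [0.5518, -0.083, 0.0333]
tool_rot: [0.697, 0.717, -0.0, -0.0]
force: [0.7, -4.7, 1.6]
finger_gap: 0.19
gripper_force: 1.8
```

send_rows(commands="16 0.06 0 0 0;16 0.06 0 0 0;16 0.06 0 0 0;16 0.06 0 0 0")

```text
t: 18.92
tcp_pos: [0.5533, -0.0813, 0.0335]
tool_rot: [0.696, 0.718, -0.001, 0.003]
force: [-0.8, -12.5, 0.2]
finger_gap: 0.184
gripper_force: 5.9
```

send_rows(commands="16 0.06 0 0 0;16 0.06 0 0 0;16 0.06 0 0 0;16 0.06 0 0 0")

```text
t: 19.25
tcp_pos: [0.5527, -0.0756, 0.0334]
tool_rot: [0.697, 0.717, -0.0, 0.002]
force: [0.2, -8.0, 0.3]
finger_gap: 0.186
gripper_force: 4.0
```

send_rows(commands="16 0.06 0 0 0;16 0.06 0 0 0;16 0.06 0 0 0;16 0.06 0 0 0")

```text
t: 19.58
tcp_pos: [0.5524, -0.0704, 0.0334]
tool_rot: [0.697, 0.717, -0.0, 0.002]
force: [1.1, -7.8, 0.1]
finger_gap: 0.184
gripper_force: 3.8
```

send_rows(commands="16 0.06 0 0 0;16 0.06 0 0 0;16 0.06 0 0 0;16 0.06 0 0 0;16 0.06 0 0 0;16 0.06 0 0 0;16 0.06 0 0 0;16 0.06 0 0 0")

```text
t: 20.25
tcp_pos: [0.5521, -0.0607, 0.0334]
tool_rot: [0.697, 0.717, -0.0, 0.002]
force: [-0.1, -6.7, 1.0]
finger_gap: 0.188
gripper_force: 3.8
```

send_rows(commands="16 0.06 0 0 0;16 0.06 0 0 0;16 0.06 0 0 0;16 0.05 0 0 0;16 0.05 0 0 0;16 0.04 0 0 0;16 0.03 0 0 0;16 0.03 0 0 0")

```text
t: 20.92
tcp_pos: [0.5519, -0.0531, 0.0334]
tool_rot: [0.697, 0.717, -0.0, 0.002]
force: [0.5, -6.8, -0.7]
finger_gap: 0.186
gripper_force: 3.8
```

send_rows(commands="16 0.05 0 0 0;16 0.05 0 0 0;16 0.05 0 0 0;16 0.04 0 0 0;16 0.04 0 0 0;16 0.03 0 0 0;16 0.03 0 0 0")

```text
t: 21.5
tcp_pos: [0.5517, -0.0473, 0.0333]
tool_rot: [0.697, 0.717, -0.0, 0.001]
force: [0.9, -7.9, -1.3]
finger_gap: 0.187
gripper_force: 3.8
```

send_rows(commands="16 0.03 0 0 0;16 0.03 0 0 0;16 0.03 0 0 0;16 0.03 0 0 0")

```text
t: 21.83
tcp_pos: [0.5516, -0.0449, 0.0333]
tool_rot: [0.697, 0.717, -0.0, 0.001]
force: [-0.2, -8.5, -0.0]
finger_gap: 0.189
gripper_force: 3.8
```

send_rows(commands="16 0.03 0 0 0;16 0.03 0 0 0;16 0.03 0 0 0;16 0.03 0 0 0")

```text
t: 22.17
tcp_pos: [0.5516, -0.0425, 0.0333]
tool_rot: [0.697, 0.717, -0.0, 0.001]
force: [0.1, -7.2, -0.0]
finger_gap: 0.185
gripper_force: 3.8
```

send_rows(commands="16 0.03 0 0 0;16 0.03 0 0 0;16 0.03 0 0 0;16 0.03 0 0 0;16 0.03 0 0 0")

```text
t: 22.58
tcp_pos: [0.5515, -0.0395, 0.0333]
tool_rot: [0.697, 0.717, -0.0, 0.001]
force: [-0.2, -7.2, 0.5]
finger_gap: 0.187
gripper_force: 3.8
```

send_rows(commands="16 0.03 0 0 0;16 0.03 0 0 0;16 0.03 0 0 0;16 0.03 0 0 0;16 0.03 0 0 0")

```text
t: 23.0
tcp_pos: [0.5514, -0.0365, 0.0333]
tool_rot: [0.697, 0.717, -0.0, 0.001]
force: [0.8, -7.7, -0.3]
finger_gap: 0.187
gripper_force: 3.8
```

send_rows(commands="16 0.03 0 0 0;16 0.03 0 0 0;16 0.03 0 0 0;16 0.03 0 0 0;16 0.03 0 0 0")

```text
t: 23.42
tcp_pos: [0.5513, -0.0335, 0.0333]
tool_rot: [0.697, 0.717, -0.0, 0.001]
force: [0.8, -7.4, 0.4]
finger_gap: 0.19
gripper_force: 3.8
```

send_rows(commands="16 0.03 0 0 0;16 0.03 0 0 0;16 0.03 0 0 0;16 0.03 0 0 0;16 0.03 0 0 0")

```text
t: 23.83
tcp_pos: [0.5512, -0.0305, 0.0334]
tool_rot: [0.697, 0.717, -0.0, 0.001]
force: [0.3, -7.7, 0.7]
finger_gap: 0.188
gripper_force: 3.8
```

send_rows(commands="16 0.03 0 0 0;16 0.03 0 0 0;16 0.03 0 0 0;16 0.03 0 0 0;16 0.03 0 0 0")

```text
t: 24.25
tcp_pos: [0.5511, -0.0275, 0.0334]
tool_rot: [0.697, 0.717, -0.0, 0.001]
force: [0.4, -7.2, -0.3]
finger_gap: 0.186
gripper_force: 3.9
```

send_rows(commands="16 0.03 0 0 0;16 0.03 0 0 0;16 0.03 0 0 0;16 0.03 0 0 0;16 0.03 0 0 0")

```text
t: 24.67
tcp_pos: [0.551, -0.0245, 0.0333]
tool_rot: [0.697, 0.717, -0.0, 0.001]
force: [-0.4, -8.6, -0.6]
finger_gap: 0.184
gripper_force: 3.9
```

send_rows(commands="16 0.03 0 0 0;16 0.03 0 0 0;16 0.03 0 0 0;16 0.03 0 0 0;16 0.03 0 0 0")

```text
t: 25.08
tcp_pos: [0.5509, -0.0215, 0.0334]
tool_rot: [0.697, 0.717, -0.0, 0.001]
force: [0.0, -7.9, 0.6]
finger_gap: 0.188
gripper_force: 3.9
```

send_rows(commands="16 0.03 0 0 0;16 0.03 0 0 0;16 0.03 0 0 0;16 0.03 0 0 0;16 0.03 0 0 0")

```text
t: 25.5
tcp_pos: [0.5508, -0.0185, 0.0333]
tool_rot: [0.697, 0.717, -0.0, 0.001]
force: [0.5, -7.1, 0.2]
finger_gap: 0.185
gripper_force: 3.9
```

send_rows(commands="16 0.03 0 0 0;16 0.03 0 0 0;16 0.03 0 0 0;16 0.03 0 0 0;16 0.03 0 0 0")

```text
t: 25.92
tcp_pos: [0.5507, -0.0155, 0.0333]
tool_rot: [0.697, 0.717, -0.0, 0.001]
force: [0.8, -8.0, -0.3]
finger_gap: 0.188
gripper_force: 3.9
```

send_rows(commands="16 0.03 0 0 0;16 0.03 0 0 0;16 0.03 0 0 0;16 0.03 0 0 0;16 0.03 0 0 0")

```text
t: 26.33
tcp_pos: [0.5506, -0.0125, 0.0333]
tool_rot: [0.697, 0.717, -0.0, 0.001]
force: [0.0, -7.1, 1.1]
finger_gap: 0.184
gripper_force: 3.9
```

send_rows(commands="16 0.03 0 0 0;16 0.03 0 0 0;16 0.03 0 0 0;16 0.03 0 0 0;16 0.03 0 0 0")

```text
t: 26.75
tcp_pos: [0.5505, -0.0095, 0.0333]
tool_rot: [0.697, 0.717, -0.0, 0.001]
force: [-0.4, -7.6, -0.1]
finger_gap: 0.189
gripper_force: 3.9
```

send_rows(commands="16 0.03 0 0 0;16 0.03 0 0 0;16 0.03 0 0 0;16 0.03 0 0 0;16 0.03 0 0 0")

```text
t: 27.17
tcp_pos: [0.5504, -0.0065, 0.0333]
tool_rot: [0.697, 0.717, -0.0, 0.001]
force: [0.1, -7.5, 0.8]
finger_gap: 0.186
gripper_force: 3.9
```

send_rows(commands="16 0.03 0 0 0;16 0.03 0 0 0;16 0.03 0 0 0;16 0.03 0 0 0;16 0.03 0 0 0")

```text
t: 27.58
tcp_pos: [0.5503, -0.0035, 0.0334]
tool_rot: [0.697, 0.717, -0.0, 0.001]
force: [0.2, -8.0, 0.3]
finger_gap: 0.191
gripper_force: 3.9
```

send_rows(commands="16 0.03 0 0 0;16 0.03 0 0 0;16 0.03 0 0 0;16 0.03 0 0 0;16 0.03 0 0 0")

```text
t: 28.0
tcp_pos: [0.5502, -0.0005, 0.0333]
tool_rot: [0.697, 0.717, -0.0, 0.001]
force: [0.3, -6.9, 0.4]
finger_gap: 0.189
gripper_force: 3.9
```

send_rows(commands="16 0.03 0 0 0;16 0.03 0 0 0;16 0.03 0 0 0;16 0.03 0 0 0;16 0.03 0 0 0")

```text
t: 28.42
tcp_pos: [0.5501, 0.0026, 0.0333]
tool_rot: [0.697, 0.717, -0.0, 0.001]
force: [0.4, -8.1, -0.1]
finger_gap: 0.186
gripper_force: 4.0
```

send_rows(commands="16 0.03 0 0 0;16 0.03 0 0 0;16 0.03 0 0 0;16 0.03 0 0 0")

```text
t: 28.75
tcp_pos: [0.5502, 0.0043, 0.0334]
tool_rot: [0.697, 0.717, -0.001, 0.002]
force: [0.2, -10.9, -0.7]
finger_gap: 0.184
gripper_force: 5.7
```

send_rows(commands="16 0.03 0 0 0;16 0.03 0 0 0;16 0 0 0 0")

```text
t: 29.0
tcp_pos: [0.5503, 0.005, 0.0334]
tool_rot: [0.696, 0.718, -0.001, 0.002]
force: [-0.2, -12.5, 0.3]
finger_gap: 0.187
gripper_force: 6.1
```

send_rows(commands="16 0.03 0 0 0;16 0.03 0 0 0;16 0 0 0 0")

```text
t: 29.25
tcp_pos: [0.5505, 0.0057, 0.0334]
tool_rot: [0.696, 0.718, -0.001, 0.002]
force: [-0.7, -13.6, 0.3]
finger_gap: 0.187
gripper_force: 7.0
```

send_rows(commands="16 0.02 0 0 0;16 0.02 0 0 0;16 0 0 0 0")

```text
t: 29.5
tcp_pos: [0.5505, 0.0061, 0.0334]
tool_rot: [0.696, 0.718, -0.001, 0.003]
force: [0.2, -15.0, -0.9]
finger_gap: 0.188
gripper_force: 7.8
```

send_rows(commands="16 0 0 0 0")

```text
t: 29.58
tcp_pos: [0.5506, 0.0061, 0.0334]
tool_rot: [0.696, 0.718, -0.001, 0.003]
force: [0.1, -15.7, -0.2]
finger_gap: 0.189
gripper_force: 7.7
```

send_rows(commands="16 0 0 0 0")

```text
t: 29.67
tcp_pos: [0.5506, 0.0061, 0.0334]
tool_rot: [0.696, 0.718, -0.001, 0.003]
force: [0.2, -15.9, -0.3]
finger_gap: 0.187
gripper_force: 7.7
```

send_rows(commands="16 0.02 0 0 0;16 0.01 0 0 0;16 0 0 0 0;16 0 0 0 0;16 0 0 0 0;16 0 0 0 0")

```text
t: 30.17
tcp_pos: [0.5506, 0.0063, 0.0334]
tool_rot: [0.696, 0.718, -0.001, 0.003]
force: [0.1, -16.4, -0.5]
finger_gap: 0.183
gripper_force: 8.3
```

send_rows(commands="16 0 0 0 0")

```text
t: 30.25
tcp_pos: [0.5506, 0.0064, 0.0334]
tool_rot: [0.696, 0.718, -0.001, 0.003]
force: [-0.3, -17.2, -0.8]
finger_gap: 0.186
gripper_force: 8.3
```

send_rows(commands="16 -0.02 0 0 0;16 -0.02 0 0 0;16 -0.02 0 0 0;16 -0.03 0 0 0;16 -0.03 0 0 0;16 -0.03 0 0 0;16 -0.05 0 0 0;16 -0.05 0 0 0;16 -0.1 0 0 0;16 -0.3 0 0 0;16 -0.6 0 0 0;16 -1 0 0 0;16 -0.5 0 0 0;16 0 0 -0.5 0;16 0 0 -1 0;16 0 0 -1 0;16 0 0 -1 0;16 0 0 0 0;16 0 0 0 0;16 0 0 0 0")

```text
t: 31.92
tcp_pos: [0.5502, -0.0442, 0.1033]
tool_rot: [0.697, 0.717, -0.0, -0.0]
force: [0.2, 0.4, 0.4]
finger_gap: 0.19
gripper_force: 0.0
```

Run:
```python
from h import *
s=snap('wrist','w6'); r=readout.sense(); print(r['t'],r['tcp_pos'],r['force'])
a=snap('scene','s6')['pixels'][...,::-1]
b=cv2.resize(a[160:240,190:380],(560,236),interpolation=cv2.INTER_CUBIC)
cv2.imwrite('pics/m6.png',np.vstack([s['pixels'][:360,:,::-1],b]))
```

```text
31.9667 [ 0.54987283 -0.04421378  0.10273592] [ 1.00391158 -0.2659885   1.24387158]
```

View pics/m6.png

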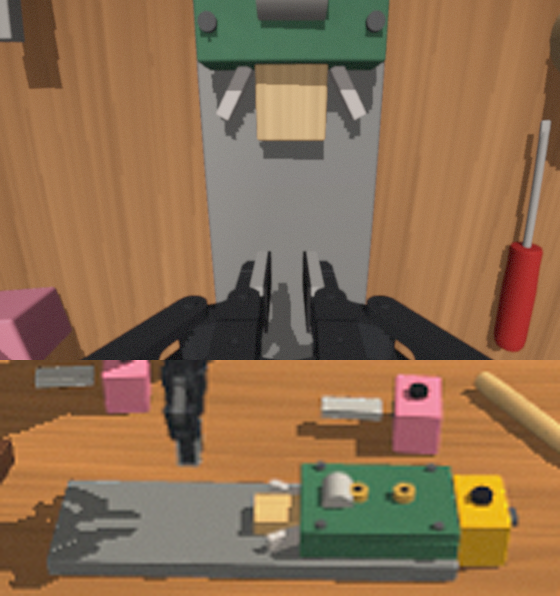

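The blank is straight in the tunnel with its rear end at (256–326, 139), the gripper is clear, and everything else is undisturbed. I'm handing in.

```bash
python3 -c "
from station import sign_off;print(sign_off())"
```

```text
the job is handed in; nothing more can be done
None
```

The blank is in the jig, pressed against the sprung stop at about 9 N beyond the sliding drag and left bearing on it. The gripper is clear, the bystanders were not touched, and the job was handed in at about 32 s.

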